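Fit the window plate of a sample chamber under its flap and hold it down

TASK

First lift the loose round dust cap off the port of the sample chamber and set it down flat on the desk, clear of the chamber. Then take the metal window plate by its grip rib and slide its front edge fully home under the hinged flap at the back of the chamber, without lifting the flap, so that the plate lies flat on the chamber with its window over the port. Finish while still holding the plate by the rib and pressing it flat with about 10 N; leave the other things on the desk where they are.

Things in the scene. Friction and masses are not known exactly. Their poses are not given: they have to be found in the camera images.
- chamber: Sample chamber, a grey block 185 (x) x 112 (y) x 30 mm high, fixed on the desk. Origin: centre of its underside; z up, +x points to the flap end. Its flat top (the deck) is at z = 30 mm. A stop bar crosses the back, front face at x = 70 mm, 9 mm higher than the deck; the plate's front edge goes home against it, under the flap that lies over it.
- port (a point): Centre of the chamber's round port (28 mm across), on the deck at chamber x = 12, y = 0 mm.
- flap (a joint): Angle of the flap (rad): 0 lying down as it should stay, growing as its front lip is lifted (0.1 lifts the lip about 4 mm). It is light, hangs freely on its hinge and falls shut by its weight.
- flap_lip (a point): Middle of the front lip of the flap, at its underside, 9 mm above the deck. The flap is a thin steel leaf hinged over the stop bar; it covers chamber x = 44 to 80 mm, y = -52 to 52 mm, its top 13 to 16 mm above the deck. Two small rests carry its side ends, with 96 mm free between them.
- window_plate: Aluminium plate, 120 (x) x 80 (y) x 5 mm thick, about 130 g, loose on the desk left or right of the chamber. Origin: centre of its underside, z up; +x points to its front edge, which goes 24 mm under the flap. Round window, 26 mm across, at x = 4 mm. A straight grip rib stands behind it at x = -32 mm: 12 mm thick (x), 44 mm long (y), top 33 mm above the underside.
- plate_edge (a point): Middle of the plate's front edge, at its underside.
- plate_window (a point): Centre of the plate's window, at its underside.
- plate_rib (a point): Centre of the top of the plate's grip rib.
- dust_cap: Round black dust cap, 36 mm across and 12 mm high, standing loose on the deck over the port. Origin: centre of its underside, z up.
- filter_cube: Bystander: black filter cube 39 x 40 x 37 mm with a round glass, on the side of the chamber away from the plate. Origin: centre of its underside.
- slip_box: Bystander: small white box with blue lid, 30 x 30 x 16 mm, right of the chamber towards the back. Origin: centre of its underside.
- dish: Bystander: flat round culture dish, 62 mm across and 14 mm high, right of the chamber's back end. Origin: centre of its underside.
Not all that is in view belongs to the job. Of the things shaped like the dust_cap, the black one is meant.

How it is judged:
By the outcome, as a careful person would: the job done as asked, in the order asked, and still so for the second after the job is handed in, while the arm keeps its last pose, push and grip.
It also fails if it takes over 58 s, if anything falls off the work surface, if the arm or the gripper's body presses on something with over 40 N, if the wrist force passes 120 N, or if a joint passes its speed limit or range.

ROBOT

A 7-joint arm with a two-finger parallel gripper is mounted at the origin on a cart in front of the work surface, level with it; the furniture and walls round the work are solid. World frame = base frame: x ahead of the robot, y to its left, z up, the work surface at z = 0. Lengths are in m, angles in rad, forces in N, time in s.
With the tool pointing down it reaches from about 0.35 to 0.9 m from the base axis. Payload 7.2 kg.
Tool frame: the origin (TCP) lies at the very end of the fingers, on their centre line; the grasp point (between the pads) lies 19 mm behind it; z points along the fingers, y is the direction in which the jaws open and shut (so a half turn about z gives the same grasp; the last joint's range is limited). The gripper opens to 85 mm and grips with 20 to 120 N. Pads are 22 mm wide; open, the fingers measure 114 mm over their backs; the gripper's body (76 mm by 85 mm) begins 54 mm behind the grasp point. The pads swing forward as they close: fully open they stand 13 mm farther back than shut.
Start: joints at [-1.3, 0.411, -0.013, 1.596, 0.006, 1.134, -0.082], TCP at [0.208, 0.589, 0.231] pointing down, gripper open.
Joint ranges: [-2.95, 2.95], [-0.29, 1.99], [-1.47, 1.44], [0.14, 2.54], [-1.03, 4.17], [0.13, 1.85], [-2.86, 2.86]. Speed limits (rad/s): [2.39, 2.39, 3.01, 3.01, 3.14, 3.14, 3.14].

INTERFACE

Orientations are given as a unit quaternion [w, x, y, z].
In Python, from bench import robot gives the robot as it stands. Calls block until the motion is done:
- robot.movep(position, orientation): joint-space move of the TCP to a pose.
- robot.servo_line(position, frame=None, feed=0.15, force_limit=None): straight line of the TCP; frame=None keeps the orientation; feed is the mean speed in m/s. With force_limit (N) it stops when the force on the tool has changed by that much, and returns True; else False.
- robot.move_joints(angles): joint-space move.
- robot.gripper_to(opening, strength=None): finger opening in m; strength is the grip in N (None keeps the last); returns when the fingers have stopped.
- robot.pause(seconds).
- robot.inverse_kinematics(position, orientation): joint angles nearest the present ones, or None.
- robot.read_camera(name): name is "scene" or "side" or "wrist"; returns the picture (420x560x3 uint8, blue, green, red); there is no depth.
- robot.camera_params(name): a dict with "intrinsics" (3x3 intrinsics, pixels), "extrinsics" (4x4, takes a point from camera to world coordinates); the wrist camera has in their place "T_tool_cam" (4x4, takes a point from camera to tool coordinates, whose origin is the TCP and whose axes are the flange's). Camera axes: x right, y up, looking along -z (the intrinsics and any distortion apply to the point x, -y, -z); pixel columns grow to the right and rows downward; lengths in m; the calibration is good to about 2 mm. A picture is of the moment at which its call begins: read the wrist's pose just before it. camera_params takes no time and is no camera call.
A pose or a line that the arm cannot do raises robot.Unreachable and nothing moves.
- robot.job_done(): hands the job in, once; it reports no verdict.
Trained networks look in the newest picture that a camera, given by its name, has taken for a name from the list of things; names that differ only in an ending like _2 or _b are one class to them, and where a whole thing is asked for, a point or a joint stands for the part that bears it (a point fixed in the world has none). Each returns a list of dicts, best first, with "score" (0 to 1); they miss things now and then, are a little off and sometimes report something else, mostly with a low value. They report only what shows in the picture. A call takes as long as a camera call. They do not tell look-alikes from the thing itself.
- robot.cut_out(label, camera): "region" (420x560 bool, what is visible of it) and "rect" ([left, top, right, bottom] in pixels, round what is visible of it).
Readings, each from a call of its own:
- robot.current_time_s(): time.
- robot.current_joint_positions(): joint angles.
- robot.current_qd(): joint speeds.
- robot.current_tau(): joint torques, N m.
- robot.current_tcp_pos(): TCP position.
- robot.current_ee_rot(): TCP orientation.
- robot.current_ft_force(): force on the tool from outside, world axes, zero at the start.
- robot.current_moment(): the same for the moment, N m.
- robot.current_width(): finger opening in m.
Only numpy, scipy, OpenCV 4.12 (cv2) and the standard library are available. Lean on these libraries where they do the work, as an engineer would, in place of code of your own. Each camera call takes 0.05 s, during which the arm holds its last target.

## Working session

There is one attempt and no reset: what is moved stays moved. The work goes in short steps, each a Python script; the robot and the scene stay as the last script left them, time stands still between calls to the robot, and variables do not carry over. Pictures are saved under pics/ and viewed, and the job is handed in when it is done.

```bash
ls; mkdir -p pics
python3 - <<'E'
from bench import robot
import cv2, numpy as np
for c in ["scene","side","wrist"]:
    im=robot.read_camera(c); cv2.imwrite(f"pics/{c}0.png",im)
    p=robot.camera_params(c)
    print(c,{k:np.round(np.array(v),4).tolist() if not isinstance(v,str) else v for k,v in p.items()})
print(robot.current_time_s(), robot.current_tcp_pos(), robot.current_ee_rot())
E
```

```text
pics
scene {'intrinsics': [[513.459, 0.0, 261.8241], [0.0, 513.459, 209.9642], [0.0, 0.0, 1.0]], 'extrinsics': [[0.6541, 0.5443, -0.5252, -0.0486], [-0.7564, 0.4664, -0.4587, -0.536], [-0.0047, 0.6973, 0.7168, 0.8746], [0.0, 0.0, 0.0, 1.0]]}
side {'intrinsics': [[466.0861, 0.0, 283.3622], [0.0, 466.0861, 212.162], [0.0, 0.0, 1.0]], 'extrinsics': [[0.8082, 0.309, -0.5013, 0.085], [-0.5888, 0.437, -0.68, -0.6571], [0.009, 0.8447, 0.5351, 0.5567], [0.0, 0.0, 0.0, 1.0]]}
wrist {'intrinsics': [[336.7107, 0.0, 283.7343], [0.0, 336.7107, 210.3956], [0.0, 0.0, 1.0]], 'T_tool_cam': [[0.0012, 0.9582, 0.2862, 0.0721], [1.0, -0.0009, -0.0013, 0.0008], [-0.001, 0.2862, -0.9582, -0.1434], [0.0, 0.0, 0.0, 1.0]]}
0.15 [0.20763595 0.58911835 0.23064951] [-6.52920267e-05  1.68584850e-01  9.85686960e-01 -5.99979362e-04]
```

View pics/scene0.png

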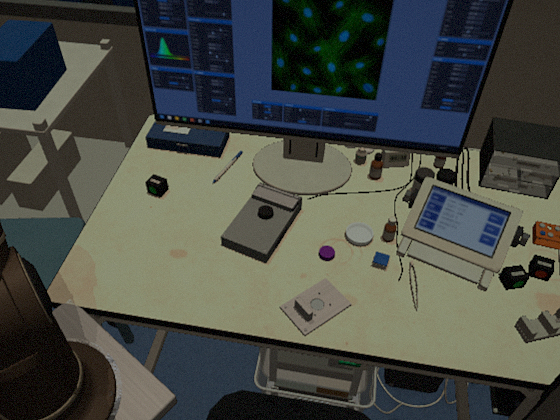

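View pics/side0.png

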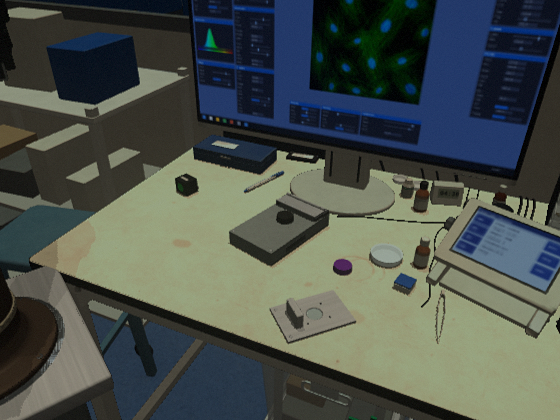

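View pics/wrist0.png

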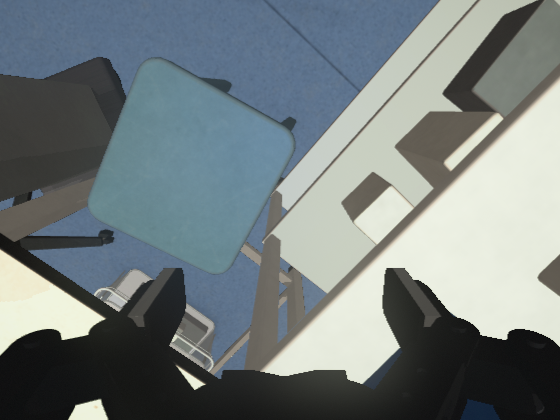

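The scene view shows the chamber at about (262,222) with the black cap on it at (265,212). The purple look-alike cap lies on the desk at (327,253), the plate with its rib at (315,305), and the filter cube at (157,186). The black cap fits the description: it's on the deck, over the port.

```bash
cat > h.py <<'E'
from bench import robot
import cv2, numpy as np
from scipy.spatial.transform import Rotation as R
from scipy.optimize import least_squares
def q2R(q): return R.from_quat([q[1],q[2],q[3],q[0]])
def R2q(r): q=r.as_quat(); return [q[3],q[0],q[1],q[2]]
def down(yaw): # tool z down; tool x axis at world angle yaw
    return R2q(R.from_euler('z',yaw)*R.from_euler('x',np.pi))
def cam(name,pose=None):
    p=robot.camera_params(name); K=np.array(p["intrinsics"])
    if name=="wrist":
        T=np.eye(4);T[:3,:3]=q2R(pose[1]).as_matrix();T[:3,3]=pose[0]; E=T@np.array(p["T_tool_cam"])
    else: E=np.array(p["extrinsics"])
    return K,E
def pose(): return np.array(robot.current_tcp_pos()),np.array(robot.current_ee_rot())
def proj(c,P):
    K,E=c; P=np.atleast_2d(P); q=(P-E[:3,3])@E[:3,:3]; q=np.c_[q[:,0],-q[:,1],-q[:,2]]
    u=q@K.T; return u[:,:2]/u[:,2:]
def unproj(c,uv,z):
    K,E=c; uv=np.atleast_2d(uv); d=np.c_[uv,np.ones(len(uv))]@np.linalg.inv(K).T
    d=np.c_[d[:,0],-d[:,1],-d[:,2]]@E[:3,:3].T; s=(z-E[2,3])/d[:,2]
    return E[:3,3]+s[:,None]*d
def world(xyw,P): # planar pose x,y,yaw
    P=np.atleast_2d(P).astype(float); c,s=np.cos(xyw[2]),np.sin(xyw[2])
    return np.c_[xyw[0]+c*P[:,0]-s*P[:,1], xyw[1]+s*P[:,0]+c*P[:,1], P[:,2]]
E
python3 - <<'E'
from h import *
for cn in ["scene","side"]:
    c=cam(cn)
    robot.read_camera(cn)
    for l,z in [("chamber",.02),("dust_cap",.042),("window_plate",.005),("filter_cube",.018),("slip_box",.008),("dish",.007)]:
        for d in robot.cut_out(l,cn)[:3]:
            ys,xs=np.nonzero(d["region"]); m=[xs.mean(),ys.mean()]
            print(cn,l,round(d["score"],2),np.round(d["rect"]),np.round(m),np.round(unproj(c,m,z)[0],3))
print(robot.camera_params("scene").keys(),robot.current_time_s())
E
```

```text
scene chamber 0.58 [224. 182. 301. 261.] [262. 222.] [ 0.548 -0.014  0.02 ]
scene dust_cap 0.49 [258. 205. 275. 219.] [265. 212.] [ 0.562 -0.012  0.042]
scene dust_cap 0.45 [318. 247. 337. 257.] [326. 252.] [ 0.556 -0.186  0.042]
scene window_plate 0.65 [276. 279. 353. 336.] [315. 306.] [ 0.455 -0.234  0.005]
scene filter_cube 0.65 [147. 176. 165. 199.] [156. 185.] [0.476 0.264 0.018]
scene slip_box 0.65 [371. 250. 388. 268.] [380. 260.] [ 0.637 -0.272  0.008]
scene dish 0.68 [346. 220. 371. 241.] [359. 233.] [ 0.673 -0.195  0.007]
side chamber 0.91 [229. 191. 329. 267.] [279. 229.] [ 0.543 -0.023  0.02 ]
side dust_cap 0.79 [333. 258. 355. 277.] [342. 267.] [ 0.547 -0.206  0.042]
side dust_cap 0.49 [278. 211. 294. 228.] [285. 217.] [ 0.559 -0.02   0.042]
side window_plate 0.67 [270. 292. 357. 342.] [311. 316.] [ 0.452 -0.239  0.005]
side filter_cube 0.59 [174. 175. 201. 198.] [186. 185.] [0.473 0.258 0.018]
side slip_box 0.87 [392. 278. 416. 292.] [404. 284.] [ 0.634 -0.276  0.008]
side dish 0.69 [372. 243. 405. 267.] [386. 255.] [ 0.67  -0.199  0.007]
dict_keys(['intrinsics', 'extrinsics']) 0.85
```

Run:
```python
import cv2
a=cv2.imread("pics/side0.png")[180:350,210:380]; b=cv2.imread("pics/scene0.png")[170:340,210:380]
import numpy as np
o=np.hstack([cv2.resize(x,(400,400),interpolation=2) for x in (b,a)]); o=cv2.convertScaleAbs(o,alpha=1.8)
cv2.imwrite("pics/crop0.png",o)
```

```text
(no output)
```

View pics/crop0.png

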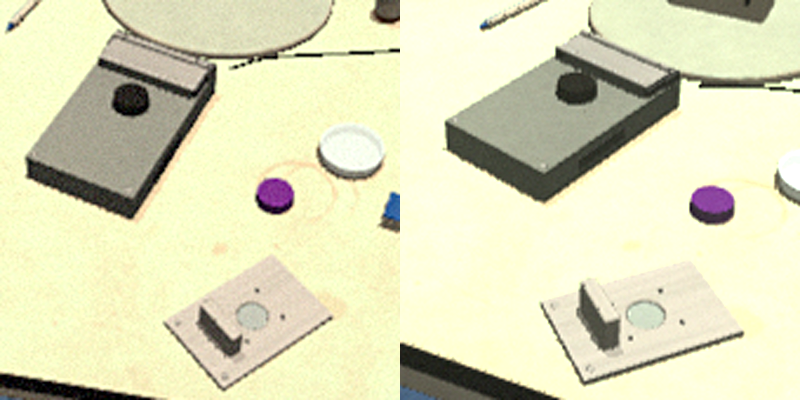

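Run:
```python
from h import *
robot.movep([0.50,-0.02,0.33],down(np.pi/2))
p=pose(); im=robot.read_camera("wrist"); cv2.imwrite("pics/w1.png",im)
c=cam("wrist",p); np.save("w1pose.npy",np.r_[p[0],p[1]])
print(p,robot.current_time_s(),robot.current_joint_positions())
for l,z in [("chamber",.03),("dust_cap",.042),("window_plate",.005),("filter_cube",.018),("flap",.045),("plate_rib",.033)]:
    for d in robot.cut_out(l,"wrist")[:3]:
        ys,xs=np.nonzero(d["region"]); m=[xs.mean(),ys.mean()]
        print(l,round(d["score"],2),np.round(d["rect"]),np.round(m),np.round(unproj(c,m,z)[0],3))
        cv2.imwrite(f"pics/mask_{l}.png",d["region"].astype(np.uint8)*255) if 0 else None
print(robot.current_ft_force())
```

```text
(array([ 0.50014319, -0.0187537 ,  0.32974076]), array([-1.06723958e-04,  7.06312961e-01,  7.07899672e-01, -2.10555145e-04])) 3.325 [-0.70617599  0.12410176  0.73133976  1.78187346 -0.08647109  1.26863108
  0.04921389]
chamber 0.91 [247. 102. 403. 217.] [326. 160.] [ 0.557 -0.008  0.03 ]
chamber 0.31 [353. 111. 398. 193.] [375. 151.] [0.62  0.004 0.03 ]
dust_cap 0.83 [320. 151. 348. 175.] [335. 162.] [ 0.566 -0.008  0.042]
dust_cap 0.74 [325. 254. 350. 280.] [336. 266.] [ 0.575 -0.155  0.042]
dust_cap 0.49 [245. 103. 404. 220.] [326. 160.] [ 0.555 -0.006  0.042]
window_plate 0.57 [218. 268. 297. 332.] [256. 300.] [ 0.459 -0.232  0.005]
flap 0.9 [352. 112. 398. 192.] [375. 151.] [0.616 0.005 0.045]
flap 0.35 [215. 273. 301. 332.] [256. 300.] [ 0.463 -0.208  0.045]
plate_rib 0.67 [219. 271. 299. 332.] [256. 300.] [ 0.461 -0.215  0.033]
[ 0.10695324 -0.06679944  0.55893892]
```

View pics/w1.png

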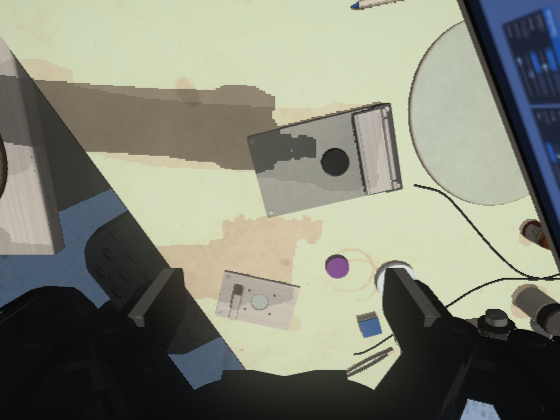

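The wrist view shows the chamber at (326,160), yaw about +10°, with the flap to its right at (375,151). The black cap is on it at (335,162). The plate is at (257,300), its rib near (237,297) with the front edge to the right, and the purple cap is at (337,266). Next I'll fit exact poses from the silhouettes.

```bash
cat >> h.py <<'E'
from scipy.optimize import minimize
def box(x0,x1,y0,y1,z0,z1): return np.array([[x,y,z] for x in(x0,x1) for y in(y0,y1) for z in(z0,z1)])/1000.
CH=[box(-92.5,92.5,-56,56,0,30),box(44,80,-52,52,30,45)]
PL=[box(-60,60,-40,40,0,5),box(-38,-26,-22,22,0,33)]
a=np.linspace(0,2*np.pi,40,endpoint=False)
CAP=[np.array([[18*np.cos(t),18*np.sin(t),z] for t in a for z in(0,12)])/1000.]
S=6
def sil(c,parts,xyw,z0,shape=(420,560)):
    m=np.zeros((shape[0]*S,shape[1]*S),np.uint8)
    for P in parts:
        uv=proj(c,world(xyw,P)+[0,0,z0])
        h=cv2.convexHull(((uv+.5)*S-.5).astype(np.float32)); cv2.fillConvexPoly(m,np.round(h).astype(np.int32),1)
    return m
def fit(obs,parts,x0,z0=0.,fixyaw=False):
    pre=[]
    for c,reg in obs:
        r=cv2.resize(reg.astype(np.uint8),None,fx=S,fy=S,interpolation=0); pre.append((c,r))
    def cost(x):
        w=[x[0]/1000,x[1]/1000,x[2]/100 if not fixyaw else x0[2]]; t=0
        for c,r in pre:
            m=sil(c,parts,w,z0); t+=1-(m&r).sum()/max(1,(m|r).sum())
        return t/len(pre)
    xi=[x0[0]*1000,x0[1]*1000]+([] if fixyaw else [x0[2]*100]); 
    sx=np.array([xi]+[[v+(6 if i==j else 0) for j,v in enumerate(xi)] for i in range(len(xi))])
    r=minimize(cost,xi,method="Nelder-Mead",options=dict(initial_simplex=sx,xatol=.05,fatol=1e-5))
    x=r.x; return np.array([x[0]/1000,x[1]/1000,x[2]/100 if not fixyaw else x0[2]]),r.fun
E
cat > fit1.py <<'E'
from h import *
O={"chamber":[],"window_plate":[],"dust_cap":[]}
rng={"chamber":(.55,-.01,.02),"window_plate":(.457,-.232,.003),"dust_cap":(.565,-.01,.042)}
for cn in ["scene","side","wrist"]:
    p=pose(); robot.read_camera(cn); c=cam(cn,p)
    for l in O:
        tgt=np.array(rng[l][:2]);best=None
        for d in robot.cut_out(l,cn):
            ys,xs=np.nonzero(d["region"])
            e=np.linalg.norm(unproj(c,[xs.mean(),ys.mean()],rng[l][2])[0][:2]-tgt)
            if e<.04 and (l!="dust_cap" or len(xs)<1500) and (best is None or d["score"]>best[0]): best=(d["score"],d["region"],len(xs))
        if best: O[l].append((cn,c,best[1])); print(cn,l,best[0],best[2])
        else: print(cn,l,"none")
for l,P,x0,z0 in [("chamber",CH,(.55,-.01,.2),0),("window_plate",PL,(.457,-.232,-.2),0),("dust_cap",CAP,(.565,-.01,0),.03)]:
    for cn,c,r in O[l]: 
        x,f=fit([(c,r)],P,x0,z0,l=="dust_cap"); print(l,cn,np.round(x,4),round(f,3))
    x,f=fit([(c,r) for cn,c,r in O[l]],P,x0,z0,l=="dust_cap"); print(l,"all",np.round(x,4),round(f,3))
E
python3 fit1.py
```

```text
scene chamber 0.93 3721
scene window_plate 0.59 2073
scene dust_cap 0.48 184
side chamber 0.6 4111
side window_plate none
side dust_cap 0.68 211
wrist chamber 0.71 11859
wrist window_plate 0.84 3552
wrist dust_cap 0.73 621
chamber scene [ 0.5558 -0.0095  0.2416] 0.081
chamber side [ 0.5519 -0.0139  0.2333] 0.076
chamber wrist [ 0.5565 -0.0114  0.2303] 0.073
chamber all [ 0.5546 -0.0114  0.2361] 0.086
window_plate scene [ 0.4584 -0.2326 -0.2182] 0.033
window_plate wrist [ 0.4588 -0.235  -0.2391] 0.03
window_plate all [ 0.4586 -0.2339 -0.2307] 0.042
dust_cap scene [ 0.5672 -0.008   0.    ] 0.094
dust_cap side [ 0.5657 -0.0103  0.    ] 0.104
dust_cap wrist [ 0.5671 -0.0093  0.    ] 0.066
dust_cap all [ 0.5667 -0.009   0.    ] 0.1
```

Run:
```python
from h import *
q=down(.235+np.pi)
print(robot.inverse_kinematics([.5667,-.009,.03],q))
robot.movep([.5667,-.009,.16],q); robot.gripper_to(.06,30)
p=pose(); im=robot.read_camera("wrist"); cv2.imwrite("pics/w2.png",im); c=cam("wrist",p); print(p[0],robot.current_time_s(),robot.current_joint_positions())
for l,P,x0,z0 in [("dust_cap",CAP,(.5667,-.009,0),.03),("chamber",CH,(.5546,-.0114,.235),0)]:
    for d in robot.cut_out(l,"wrist")[:2]:
        x,f=fit([(c,d["region"])],P,x0,z0,l=="dust_cap"); print(l,d["score"],d["rect"],np.round(x,4),round(f,3))
```

```text
[-0.30461825  0.57960339  0.31454424  1.92797388 -0.27446956  0.67536292
  1.9832742 ]
[ 0.56675511 -0.00892509  0.1601503 ] 6.2917 [-0.39225599  0.40224918  0.42123795  1.84249939 -0.19978624  0.93828056
  1.92372174]
dust_cap 0.97 [77.3, 145.1, 121.2, 190.2] [ 0.5667 -0.009   0.    ] 1.0
dust_cap 0.59 [259.9, 179.1, 304.8, 223.7] [ 0.5675 -0.01    0.    ] 0.074
chamber 0.74 [210.5, 61.7, 359.7, 289.7] [ 0.5558 -0.0118  0.2359] 0.077
chamber 0.45 [1.1, 0.0, 93.5, 94.0] [ 0.5546 -0.0114  0.235 ] 1.0
```

View pics/w2.png

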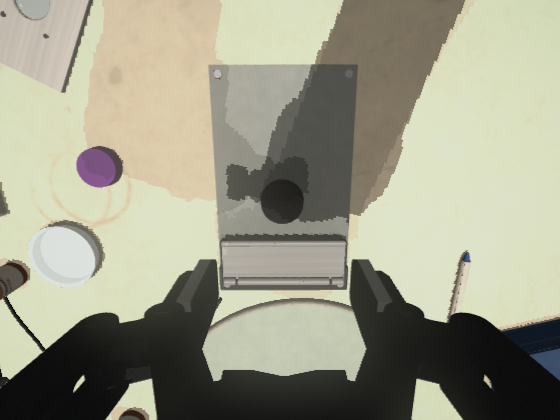

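The black cap is at (282,201) on the deck in front of the flap, and the purple one at (99,167) is on the desk. The black one is the target, and the two fits agree to 1 mm.

Run:
```python
from h import *
X=[.5672,-.0097]
robot.servo_line(X+[.06],feed=.12)
print(robot.servo_line(X+[.0325],feed=.05,force_limit=5),robot.current_tcp_pos())
robot.gripper_to(.02,25); print("w",robot.current_width(),robot.current_tcp_pos(),robot.current_ft_force())
im=robot.read_camera("wrist"); cv2.imwrite("pics/w3.png",im)
robot.servo_line(X+[.13],feed=.12); print("w",robot.current_width(),robot.current_time_s(),robot.current_ft_force())
im2=robot.read_camera("wrist"); cv2.imwrite("pics/w4.png",cv2.resize(np.hstack([im,im2]),(800,300)))
```

```text
False [ 0.56720552 -0.00981039  0.03238681]
w 0.03323284542116098 [ 0.56745425 -0.00965242  0.03296712] [-0.71707944  0.38473203  4.37156987]
w 0.03270454212340807 9.45 [ 0.001893    0.31126416 -0.22408517]
```

View pics/w4.png

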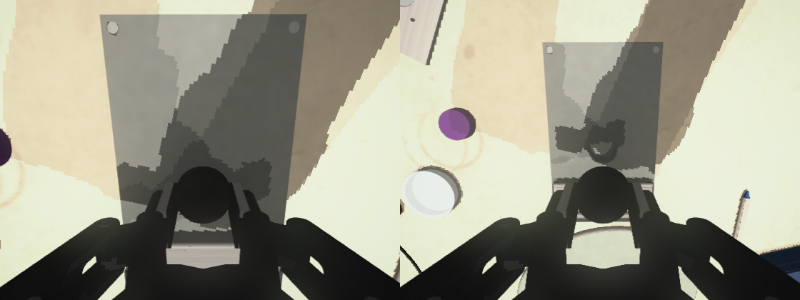

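The cap is held and the open port shows. I'll set it down on the left.

Run:
```python
from h import *
q=down(.235+np.pi)
robot.movep([.505,.112,.10],q)
robot.servo_line([.505,.112,.018],feed=.12)
print(robot.servo_line([.505,.112,.0015],feed=.025,force_limit=2.5),robot.current_tcp_pos())
robot.gripper_to(.05); 
robot.servo_line([.505,.112,.12],feed=.15)
p=pose(); im=robot.read_camera("wrist"); cv2.imwrite("pics/w5.png",im); print(robot.current_time_s())
# to above plate
w=np.array([.4586,-.2339,-.2307]); r=world(w,[-.032,0,.033])[0]
# jaws along plate x : tool x at yaw w+pi/2
q=down(w[2]+np.pi/2)
print(robot.inverse_kinematics([r[0],r[1],.02],q))
robot.gripper_to(.04)
robot.movep([r[0],r[1],.15],q)
p=pose(); im=robot.read_camera("wrist"); cv2.imwrite("pics/w6.png",im); c=cam("wrist",p); print(p[0],robot.current_time_s(),robot.current_joint_positions())
for d in robot.cut_out("window_plate","wrist")[:2]:
    x,f=fit([(c,d["region"])],PL,w,0); print(d["score"],d["rect"],np.round(x,4),round(f,3))
```

```text
True [0.50482619 0.11209369 0.00295294]
12.8333
[-0.19493456  0.60629623  0.76608594  2.15195478 -0.70809177  0.65283936
  0.8406379 ]
[ 0.42803102 -0.22561676  0.1498198 ] 14.45 [-0.38313925  0.38779594  0.97444401  2.06597319 -0.41343739  0.89387646
  0.59608338]
0.61 [253.6, 152.1, 388.6, 243.7] [ 0.4589 -0.2348 -0.2348] 0.01
```

View pics/w5.png

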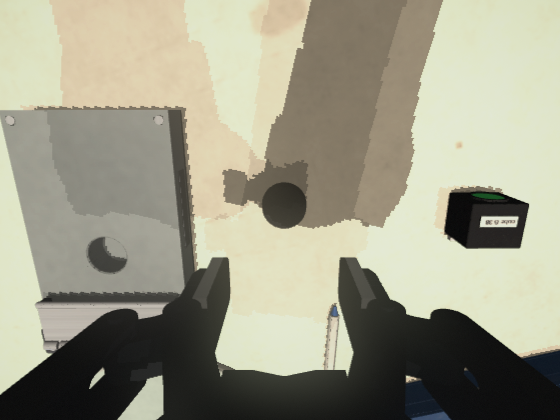

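View pics/w6.png

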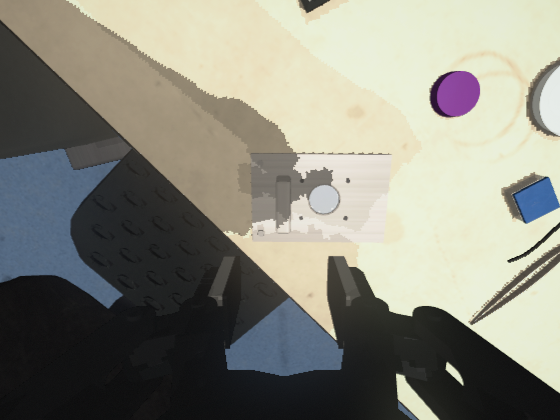

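The cap is flat on the desk at (284,205), clear of the chamber with the port uncovered. The plate fit is tight (rib at about (283,205)). Now I'll grip the rib.

Run:
```python
from h import *
w=np.array([.4589,-.2348,-.2348]); r=world(w,[-.032,0,.033])[0]; q=down(w[2]+np.pi/2)
robot.movep([r[0],r[1],.10],q); f0=np.array(robot.current_ft_force())
robot.servo_line([r[0],r[1],.05],feed=.12)
print(robot.servo_line([r[0],r[1],.010],feed=.05,force_limit=6),robot.current_tcp_pos())
robot.gripper_to(.0,70); print("w",robot.current_width(),robot.current_tcp_pos(),robot.current_ft_force()-f0)
p=pose(); im=robot.read_camera("wrist"); c=cam("wrist",p)
for d in robot.cut_out("window_plate","wrist")[:1]: print(d["rect"],d["score"])
robot.servo_line([r[0],r[1],.12],feed=.12); print("w",robot.current_width(),robot.current_time_s(),robot.current_ft_force()-f0)
im2=robot.read_camera("wrist"); cv2.imwrite("pics/w7.png",cv2.resize(np.hstack([im,im2]),(800,300)))
```

```text
False [ 0.42786769 -0.22753096  0.01013299]
w 0.010748956917410468 [ 0.42800131 -0.22736024  0.01042854] [-1.19559366  0.10011065  5.56677142]
[223.4, 182.3, 486.7, 344.2] 0.58
w 0.010249439014231818 17.8667 [-0.04291105  0.32052219 -1.0419636 ]
```

View pics/w7.png

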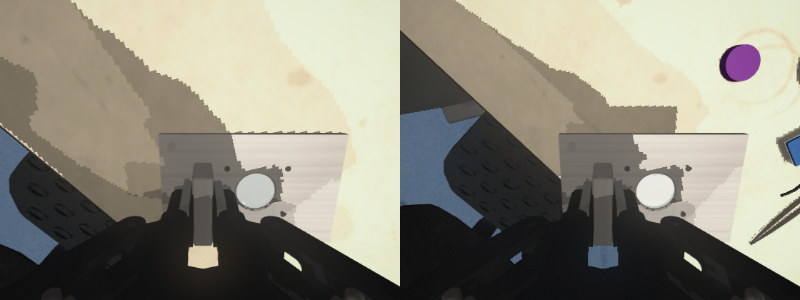

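Run:
```python
from h import *
C=np.array([.5558,-.0117,.236]); q=down(C[2]+np.pi/2)
t=world(C,[-.058,0,0])[0]
p0=pose()[0]
robot.servo_line([.43,-.2274,.16],feed=.15)
robot.movep([t[0],t[1],.10],q)
robot.servo_line([t[0],t[1],.055],feed=.12)
p=pose(); im=robot.read_camera("wrist"); c=cam("wrist",p); print(p,robot.current_time_s(),robot.current_ft_force())
a=im.copy()
# overlay: chamber model & plate in hand
def dr(P,col):
    u=proj(c,P)
    for i in range(len(u)): cv2.line(a,tuple(np.int32(u[i])),tuple(np.int32(u[(i+1)%len(u)])),col,1)
dr(world(C,np.array([[-92.5,-56,30],[92.5,-56,30],[92.5,56,30],[-92.5,56,30]])/1e3),(0,0,255))
dr(world(C,np.array([[44,-52,43],[80,-52,46],[80,52,46],[44,52,43]])/1e3),(0,255,0))
pw=[*world(C,[-.026,0,0])[0][:2],C[2]]
dr(world(pw,np.array([[-60,-40,50],[60,-40,50],[60,40,50],[-60,40,50]])/1e3),(255,0,0))
cv2.imwrite("pics/w8.png",a)
s=robot.read_camera("side"); s2=robot.read_camera("scene")
o=np.hstack([cv2.resize(s[170:290,200:360],(400,300),interpolation=2),cv2.resize(s2[160:280,200:360],(400,300),interpolation=2)])
cv2.imwrite("pics/s8.png",cv2.convertScaleAbs(o,alpha=1.7))
for l in ["flap","window_plate"]:
  robot.read_camera("wrist")
  for d in robot.cut_out(l,"wrist")[:2]:
    print(l,d["score"],d["rect"])
    m=d["region"].astype(np.uint8); cs=cv2.findContours(m,0,1)[0]; k=max(cs,key=cv2.contourArea)
    print(np.round(unproj(c,cv2.approxPolyDP(k,4,True)[:,0].astype(float),.045 if l=="flap" else .05),4).tolist())
```

```text
(array([ 0.49942717, -0.02649769,  0.05529267]), array([ 1.48466292e-04,  6.19808722e-01,  7.84752884e-01, -1.93196788e-04])) 19.8 [-0.52138559  0.27765224 -1.01625651]
flap 0.96 [465.5, 156.7, 560.0, 344.7]
[[0.61, 0.0546, 0.045], [0.5833, 0.0464, 0.045], [0.6031, -0.0375, 0.045], [0.6092, -0.0509, 0.045], [0.636, -0.0431, 0.045], [0.6369, -0.0326, 0.045], [0.6444, -0.0302, 0.045], [0.6375, -0.0003, 0.045]]
window_plate 0.78 [223.7, 184.0, 485.2, 343.2]
[[0.4647, 0.0062, 0.05], [0.4768, -0.048, 0.05], [0.4817, -0.0295, 0.05], [0.4863, -0.0278, 0.05], [0.487, -0.0222, 0.05], [0.4924, -0.022, 0.05], [0.5047, -0.0692, 0.05], [0.5164, -0.0664, 0.05], [0.5072, -0.0277, 0.05], [0.5071, -0.0174, 0.05], [0.5219, -0.0226, 0.05], [0.5282, -0.034, 0.05], [0.5365, -0.0408, 0.05], [0.5448, -0.0406, 0.05], [0.5485, -0.0338, 0.05], [0.5576, -0.0328, 0.05], [0.5946, -0.0452, 0.05], [0.5994, -0.0434, 0.05], [0.5804, 0.0334, 0.05]]
```

View pics/w8.png

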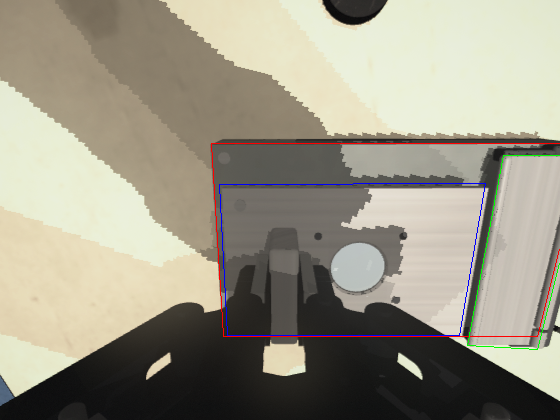

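View pics/s8.png

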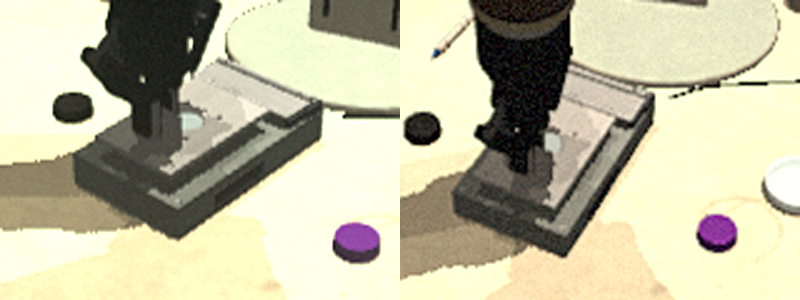

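The overlay lines up with the plate, chamber and flap: the front edge is parallel to the lip, about 10 mm short of it, and centred. I'll set it down and slide.

Run:
```python
from h import *
C=np.array([.5558,-.0117,.236])
at=lambda x,z:[*world(C,[x/1000,0,0])[0][:2],z]
ux=np.array([np.cos(C[2]),np.sin(C[2]),0])
def st(s):
    p=pose()[0]; f=np.array(robot.current_ft_force())
    d=p-[C[0],C[1],0]; print(s,"chx %.2f chy %.2f z %.2f"%(d@ux*1e3,(d@[-ux[1],ux[0],0])*1e3,p[2]*1e3),"Fx %.2f Fz %.2f"%(f@ux,f[2]),round(robot.current_time_s(),2),np.round(robot.current_moment(),2))
f0=np.array(robot.current_ft_force()); st("air")
print(robot.servo_line(at(-58,.036),feed=.02,force_limit=3)); st("down")
z=pose()[0][2]
robot.servo_line(at(-58,z+.0003),feed=.02); st("eased")
print(robot.servo_line(at(-30,z+.0003),feed=.04,force_limit=6)); st("slid")
s=robot.read_camera("side"); s2=robot.read_camera("wrist"); cv2.imwrite("pics/w9.png",s2)
o=np.hstack([cv2.resize(s[170:290,200:360],(400,300),interpolation=2)])
cv2.imwrite("pics/s9.png",cv2.convertScaleAbs(o,alpha=1.7))
```

```text
air chx -57.67 chy 0.08 z 55.43 Fx 0.13 Fz -1.75 20.1 [-0.03  0.06 -0.04]
True
down chx -58.12 chy 0.06 z 40.45 Fx -1.07 Fz 5.67 20.81 [0.1  0.2  0.01]
eased chx -58.00 chy -0.08 z 40.58 Fx 0.35 Fz -0.34 21.06 [ 0.03 -0.09  0.05]
False
slid chx -30.25 chy -0.04 z 40.69 Fx 0.57 Fz -0.30 21.91 [-0.04  0.08 -0.01]
```

View pics/w9.png

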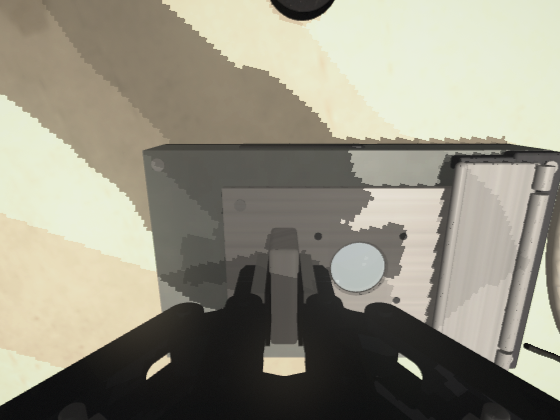

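View pics/s9.png

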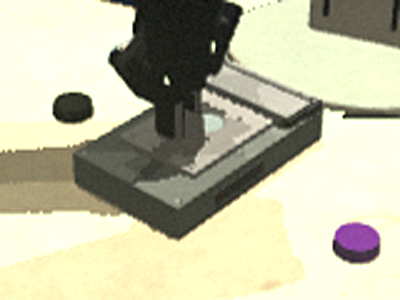

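The front edge is now under the flap (lip at about x=440), and the flap is lying down with no forces rising. I'll go on to the stop.

```bash
cat > s.py <<'E'
from h import *
C=np.array([.5558,-.0117,.236])
at=lambda x,z:[*world(C,[x/1000,0,0])[0][:2],z]
ux=np.array([np.cos(C[2]),np.sin(C[2]),0])
def st(s):
    p=pose()[0]; f=np.array(robot.current_ft_force())
    d=p-[C[0],C[1],0]; print(s,"chx %.2f chy %.2f z %.2f"%(d@ux*1e3,(d@[-ux[1],ux[0],0])*1e3,p[2]*1e3),"Fx %.2f Fz %.2f"%(f@ux,f[2]),round(robot.current_time_s(),2),np.round(robot.current_moment(),2))
E
python3 - <<'E'
from s import *
z=.0407
print(robot.servo_line(at(-14,z),feed=.02,force_limit=6)); st("home?")
robot.pause(.2); st("settled")
E
```

```text
True
home? chx -23.94 chy 0.06 z 40.47 Fx -0.53 Fz 4.20 22.48 [ 0.1  -0.03  0.04]
settled chx -23.93 chy 0.02 z 40.47 Fx 0.73 Fz 5.22 22.68 [ 0.08 -0.32  0.02]
```

Run:
```python
from s import *
p=pose()[0]
robot.servo_line([p[0],p[1],.0410],feed=.02); st("raised")
print(robot.servo_line(at(-14,.0409),feed=.015,force_limit=7)); st("home?")
robot.pause(.2); st("settled")
```

```text
raised chx -24.10 chy 0.12 z 40.80 Fx 0.20 Fz -0.62 22.93 [ 0.02 -0.2  -0.01]
True
home? chx -23.88 chy 0.09 z 40.52 Fx -1.42 Fz 3.72 23.23 [ 0.03 -0.18 -0.01]
settled chx -23.90 chy 0.11 z 40.48 Fx -0.11 Fz 5.13 23.43 [ 0.05 -0.38  0.07]
```

Run:
```python
from s import *
p=pose()[0]
robot.servo_line([p[0],p[1],.0415],feed=.02); st("raised")
im=robot.read_camera("wrist");cv2.imwrite("pics/w10.png",im)
s=robot.read_camera("side"); s2=robot.read_camera("scene")
o=np.hstack([cv2.resize(s[170:290,200:360],(400,300),interpolation=2),cv2.resize(s2[160:280,200:360],(400,300),interpolation=2)])
cv2.imwrite("pics/s10.png",cv2.convertScaleAbs(o,alpha=1.7))
c=cam("wrist",pose()); h=[*world(C,[.0103,0,0])[0][:2],C[2]]
print("home corners rear",proj(c,world(h,[[-.06,.04,.035],[.004,0,.035]])),"port",proj(c,world(C,[.012,0,.03])), "pl now",proj(c,world([*world(C,[.008,0,0])[0][:2],C[2]],[[-.06,.04,.035]])))
```

```text
raised chx -24.27 chy 0.27 z 41.23 Fx -0.09 Fz -0.57 23.68 [-0.01 -0.1   0.08]
home corners rear [[225.24799637 186.62654235]
 [360.30981058 267.37206539]] port [[353.62557875 262.90431968]] pl now [[220.20143138 186.61073167]]
```

View pics/w10.png

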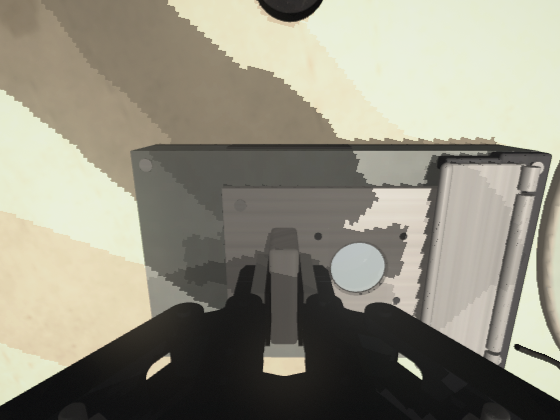

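View pics/s10.png

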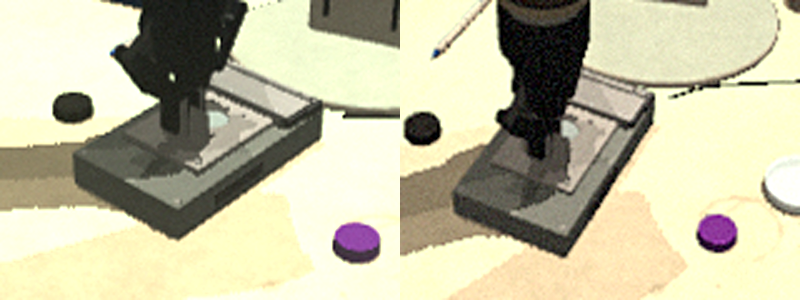

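Run:
```python
from s import *
for x in (-23.5,-22.5,-21.5,-20.5,-19.5):
    hit=robot.servo_line(at(x,.0413),feed=.02,force_limit=14); st(f"{x} {hit}")
    f=np.array(robot.current_ft_force())@ux
    if hit or f<-9: break
im=robot.read_camera("wrist");cv2.imwrite("pics/w11.png",im)
```

```text
-23.5 False chx -23.72 chy 0.07 z 41.17 Fx -1.00 Fz -0.28 24.07 [-0.05  0.12  0.  ]
-22.5 False chx -23.77 chy 0.05 z 41.04 Fx -5.29 Fz 2.49 24.32 [-0.16  0.89  0.02]
-21.5 False chx -23.76 chy 0.06 z 40.93 Fx -8.54 Fz 6.27 24.57 [-0.26  1.35  0.09]
-20.5 False chx -23.80 chy 0.09 z 40.80 Fx -12.63 Fz 7.57 24.82 [-0.35  1.94  0.08]
```

View pics/w11.png

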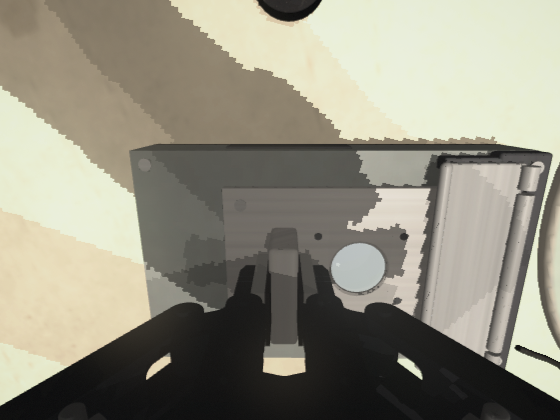

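There's a hard stop at chx −23.75: position stays fixed while Fx rises to −12.6 N. Mz is near 0, so the edge meets the bar squarely. The flap is lying down. Next I ease the forward push and press down to about 10 N.

Run:
```python
from s import *
robot.servo_line(at(-22.6,.0410),feed=.02); robot.pause(.2); st("eased")
z=.0410
for i in range(12):
    f=np.mean([robot.current_ft_force() for _ in range(3)],0)[2]
    if f>9.0: break
    z-=min(.0006,max(.0001,(9.8-f)/4000*.8)); robot.servo_line(at(-22.6,z),feed=.02); robot.pause(.15); st(f"z{z*1e3:.2f}")
robot.pause(.5); st("final")
im=robot.read_camera("wrist");cv2.imwrite("pics/w12.png",im)
s=robot.read_camera("side"); s2=robot.read_camera("scene")
o=np.hstack([cv2.resize(s[170:290,200:360],(400,300),interpolation=2),cv2.resize(s2[160:280,200:360],(400,300),interpolation=2)])
cv2.imwrite("pics/s12.png",cv2.convertScaleAbs(o,alpha=1.7)); print(robot.current_width())
```

```text
eased chx -23.77 chy 0.03 z 40.87 Fx -6.30 Fz 4.32 25.33 [-0.19  0.98  0.1 ]
z40.40 chx -23.84 chy 0.05 z 40.48 Fx -8.39 Fz 8.66 25.73 [-0.21  1.19  0.04]
z40.17 chx -23.87 chy 0.06 z 40.47 Fx -9.40 Fz 10.46 26.13 [-0.12  1.37  0.02]
final chx -23.81 chy 0.05 z 40.49 Fx -8.31 Fz 9.67 26.63 [-0.15  1.39  0.1 ]
0.010971660540056764
```

View pics/w12.png

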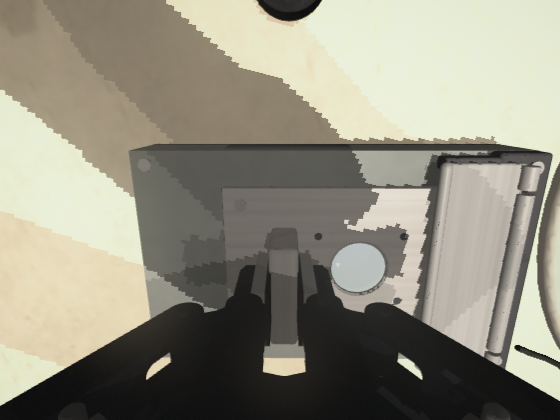

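View pics/s12.png

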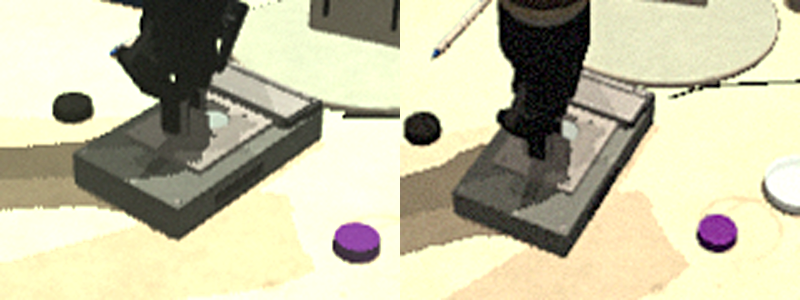

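Run:
```python
from s import *
z=.04017
robot.servo_line(at(-23.4,z),feed=.01); robot.pause(.4); st("eased x")
for i in range(5):
    f=np.mean([robot.current_ft_force() for _ in range(5)],0)[2]; print(f)
    if 9.2<f<10.8: break
    z-=(10-f)/4000*.7; robot.servo_line(at(-23.4,z),feed=.01); robot.pause(.4); st("adj")
robot.pause(.5); st("final"); print(robot.current_width())
robot.job_done()
```

```text
eased x chx -23.86 chy 0.05 z 40.47 Fx -5.81 Fz 8.37 27.43 [0.02 0.86 0.01]
8.367123888961055
adj chx -23.84 chy 0.07 z 40.46 Fx -7.38 Fz 11.69 28.08 [0.02 1.1  0.05]
11.688603491490728
adj chx -23.84 chy 0.04 z 40.48 Fx -6.05 Fz 7.95 28.73 [-0.08  0.89  0.04]
7.9483940279000596
adj chx -23.85 chy 0.02 z 40.46 Fx -7.29 Fz 11.88 29.38 [0.   1.2  0.05]
11.879854915537182
adj chx -23.83 chy 0.05 z 40.46 Fx -6.25 Fz 8.11 30.03 [0.02 0.81 0.05]
8.105290629052258
adj chx -23.85 chy 0.05 z 40.45 Fx -7.00 Fz 11.76 30.68 [0.01 1.21 0.06]
final chx -23.83 chy 0.06 z 40.44 Fx -7.60 Fz 11.87 31.18 [0.   1.18 0.07]
0.010380137306729225
the job is handed in; nothing more can be done
```

I set the dust cap down, then slid the plate home under the flap. I handed the job in at about 31 s, still gripping the rib and pressing down with about 11.9 N instead of 10 N.

- **Dust cap:** I took the black cap off the port, leaving the purple look-alike alone. It stands flat on the desk at about (0.505, 0.112), left of the chamber, and the wrist and side views confirmed this.
- **Plate:** I gripped it by the rib, set it flat on the deck and slid it under the flap until it met a hard stop. There the position stayed fixed while the forward force rose to about 12.6 N. The twisting moment was near zero, so the edge meets the bar squarely. The last pictures show the flap lying down and the window over the port area.
- **Stop position:** the stop came about 2 mm before where my camera fit put it. About 1 mm of that is the plate's offset in the grip, and the rest is within calibration error. I couldn't see the front edge under the flap, so "fully home" rests on the forces.
- **Downward push:** it was 9.7 N before I eased the forward push. My last corrections then swung between about 8 and 12 N, and it ended on the high side. About 7.6 N of forward push against the stop also remained.
- **Other things on the desk:** I touched nothing else. The purple cap stayed put in the last views, but I didn't re-measure the filter cube, slip box or dish at the end.

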